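# Fold back the drawer's bifold partition and slide the card drive into its bay

### The job

Push the small two-panel bifold door in the drawer at its fold so that both panels collapse along their track, right back against the side wall of the bay. Then, with the door folded back, slide the card-shaped drive along the drawer floor, without lifting it, through the opening until it lies flat and wholly inside the bay. Leave the door folded back and the stick, the bottle-opener drive and the hub where they are.

Things in the scene. Friction and masses are not known exactly. Their poses are not given: they have to be found in the camera images.
- drawer: Fixed smoked-oak drawer, 394 x 544 mm outside, floor top 8 mm and walls 50 mm (back 58 mm) above the work surface. Origin: centre of its underside; x away from the robot, y left. Front wall's inner face at x = -185 mm. At the left rear (x > 0, y = 140 to 230 mm) a fixed tin chute, up to about 110 mm high, and a low aluminium cup.
- bay: Open-topped oak bay fixed in the drawer. Origin: middle of the door track, on the drawer floor. x points through the doorway into the bay, y left, z up. Side walls 40 mm high, inner faces at y = +101 and -101 mm, from x = -12 to 138 mm; back wall's inner face at x = 130 mm. Doorway along y at x = 0, 184 mm wide, no sill (track flush with the floor).
- door (a joint): Angle (rad) of the bifold door's first panel from the track line. 0: both panels flat, doorway shut; starts at 0.05 to 0.3; 1.5 (stop): both folded together by the left (+y) side wall, pointing into the bay. At angle q the fold is 92*sin(q) mm into the bay (always +x) and 92*cos(q) mm from the pivot towards -y. About 1 N at the fold moves it; it stays where left.
- leaf (a joint): Angle (rad) between the two panels at the fold, always twice the first panel's. Upright aluminium panels, each 92 mm between hinges, 7 mm thick, top edge 42 mm above the drawer floor. The second panel's free end runs along the track towards the pivot as the fold is pushed in.
- fold_post (a point): Axis of the upright steel post at the fold hinge, 12 mm in diameter, standing 30 mm above the panels' top edges (its top is 72 mm above the drawer floor). This point is 62 mm above the drawer floor, 10 mm below its top. The post may be pushed from any side above the panels.
- pivot (a point): Fixed pivot axis of the first panel at the left end of the track, at drawer floor level (bay x = 0, y = +92 mm).
- card_center (a point): Centre, half-way up, of the loose navy card-shaped drive: a flat plate 90 mm (its x) by 58 mm (its y) by 12 mm thick, about 85 to 170 g, lying flat on the drawer floor in front of the doorway with its long side roughly along the bay's x.
- card_corner0 (a point): Corner of the card-shaped drive, half-way up: 45 mm along its +x and 29 mm along its +y from its centre.
- card_corner1 (a point): Corner of the card-shaped drive, half-way up: 45 mm along its +x and 29 mm along its -y from its centre.
- card_corner2 (a point): Corner of the card-shaped drive, half-way up: 45 mm along its -x and 29 mm along its +y from its centre.
- card_corner3 (a point): Corner of the card-shaped drive, half-way up: 45 mm along its -x and 29 mm along its -y from its centre.
- stick: Bystander: slim silicone-capped stick drive, 72 x 20 x 12 mm, lying on the drawer floor left of the card drive. Origin at its underside; x along its length.
- opener: Bystander: flat brass bottle-opener drive, 100 x 36 x 8 mm with an open loop at one end, on the drawer floor. Origin at its underside; x along its length.
- hub: Bystander: pale grey plastic hub with stubby ports, 101 x 40 x 18 mm, on the drawer floor. Origin at its underside; x along its length.
- card: The card-shaped drive itself; origin at the centre of its underside, x along its 90 mm length, y along its 58 mm width.
There are look-alikes about, which are no part of the job. What is shaped like the card but purple is not meant.

How it is judged:
On the way, in this order (a step that is already met when the one before it is completed fails the run):
1. the bifold door is folded back (value of joint door above 1.3 rad), for 0.2 s.
2. the card-shaped drive lies wholly inside the bay (x of each of card_corner0, card_corner1, card_corner2, card_corner3 in the frame of bay above -0.003 m and x of card_center in the frame of bay below 0.125 m and y of card_center in the frame of bay between -0.095 and 0.095 m and z of card_center in the frame of bay below 0.015 m), for 0.2 s.
At the end, for the whole second after the job is handed in: The door is folded back (angle above 1.3 rad) and the card-shaped drive lies flat (within 0.1 rad) and still on the drawer floor, all four corners past the track line inside the bay (to 3 mm) (all of step 2 and value of joint door above 1.3 rad and angle between card_center's own z axis and vertical below 0.1 rad and linear speed of card below 0.02 m/s); the robot touches nothing.
It fails at once if the card-shaped drive is lifted more than 25 mm off the drawer floor (z of card_center in the frame of bay above 0.031 m).
It fails at once if the stick is moved more than 25 mm (distance of stick from where it was at the start of the episode above 0.025 m).
It fails at once if the bottle-opener drive is moved more than 25 mm (distance of opener from where it was at the start of the episode above 0.025 m).
It fails at once if the hub is moved more than 25 mm (distance of hub from where it was at the start of the episode above 0.025 m).
It also fails if it takes over 45 s, if anything falls off the work surface, if the arm or the gripper's body presses on something with over 40 N, if the wrist force passes 120 N, or if a joint passes its speed limit or range.

### The arm

A 7-joint arm with a two-finger parallel gripper is mounted at the origin on the work surface. World frame = base frame: x ahead of the robot, y to its left, z up, the work surface at z = 0. Lengths are in m, angles in rad, forces in N, time in s.
With the tool pointing down it reaches from about 0.4 to 0.85 m from the base axis. Payload 6.9 kg.
Tool frame: the origin (TCP) lies midway between the tips of the shut fingers; the grasp point (between the pads) lies behind it (ctrl.pinch_z is the z of the grasp point in the tool frame, in m); z points along the fingers, y is the direction in which the jaws open and shut (so a half turn about z gives the same grasp; the last joint's range is limited). The gripper opens to 85 mm and grips with 20 to 120 N. Pads are 22 mm wide; open, the fingers measure 114 mm over their backs; the gripper's body (76 mm by 85 mm) begins 54 mm behind the grasp point. The pads swing forward as they close: fully open they stand 13 mm farther back than shut.
Start: joints at [-1.018, 0.507, -0.238, 1.5, 0.126, 1.149, -0.155], TCP at [0.271, 0.563, 0.196] pointing down, gripper open.
Joint ranges: [-3.08, 3.08], [-0.24, 2.05], [-1.43, 1.35], [0, 2.5], [-1.52, 4.66], [0.17, 1.96], [-2.89, 2.89]. Speed limits (rad/s): [2.39, 2.39, 3.14, 3.14, 3.14, 3.14, 3.14].

### API

Orientations are given as a unit quaternion [w, x, y, z].
In Python, from station import ctrl, get_state, vision, ticket, models gives the robot as it stands. Calls block until the motion is done:
- ctrl.movep(position, orientation): joint-space move of the TCP to a pose.
- ctrl.movel(position, frame=None, max_speed=0.15): straight line of the TCP; frame=None keeps the orientation; max_speed is the mean speed in m/s.
- ctrl.set_joints(angles): joint-space move.
- ctrl.ungrasp() and ctrl.close_gripper(force=None): open the fingers fully, or close them until they stop; force is the grip in N (None keeps the last).
- ctrl.pause(seconds).
- ctrl.ik(position, orientation): joint angles nearest the present ones, or None.
- get_state(): the state.
- vision.grab_frame(name): name is "scene" or "top" or "wrist"; returns (picture, depth): 420x560x3 uint8, blue, green, red; 420x560 float32, m along the optical axis (not along the pixel's ray), 0 where there is no reading.
- vision.camera_info(name): a dict with "mtx" (3x3 intrinsics, pixels), "R" (3x3) and "t" (3): a world point X has camera coordinates R X + t; the wrist camera has in their place "hand_eye" (4x4, takes a point from camera to tool coordinates, whose origin is the TCP and whose axes are the flange's). Camera axes: x right, y down, z forward; pixel columns grow to the right and rows downward; lengths in m; the calibration is good to about 2 mm. A picture is of the moment at which its call begins: read the wrist's pose just before it. camera_info takes no time and is no camera call.
A pose or a line that the arm cannot do raises ctrl.Unreachable and nothing moves.
- ticket.close_job(): hands the job in, once; it reports no verdict.
Trained networks look in the newest picture that a camera, given by its name, has taken for a name from the list of things; names that differ only in an ending like _2 or _b are one class to them, and where a whole thing is asked for, a point or a joint stands for the part that bears it (a point fixed in the world has none). Each returns a list of dicts, best first, with "p" (0 to 1); they miss things now and then, are a little off and sometimes report something else, mostly with a low value. They report only what shows in the picture. A call takes as long as a camera call. They do not tell look-alikes from the thing itself.
- models.recognise(camera, target): "point" ([column, row] in pixels, amid what is visible of it).
- models.masks_of(camera, target): "mask" (420x560 bool, what is visible of it) and "point" ([column, row] in pixels, amid what is visible of it).
The state is a dict: "time": time; "qpos": joint angles; "qd": joint speeds; "tau": joint torques, N m; "tcp_pos": TCP position; "eef_rot": TCP orientation; "contact_force": force on the tool from outside, world axes, zero at the start; "wrist_torque": the same for the moment, N m; "width": finger opening in m.
Only numpy, scipy, OpenCV 4.12 (cv2) and the standard library are available. Lean on these libraries where they do the work, as an engineer would, in place of code of your own. Each camera call takes 0.05 s, during which the arm holds its last target.

## Working session

There is one attempt and no reset: what is moved stays moved. The work goes in short steps, each a Python script; the robot and the scene stay as the last script left them, time stands still between calls to the robot, and variables do not carry over. Pictures are saved under pics/ and viewed, and the job is handed in when it is done.

```bash
ls; mkdir -p pics
python3 - <<'E'
from station import ctrl, get_state, vision, ticket, models
import cv2,numpy as np
for n in ("scene","top"):
    p,d=vision.grab_frame(n); cv2.imwrite(f"pics/{n}0.png",p); np.save(f"pics/{n}0d.npy",d)
    c=vision.camera_info(n); print(n,c)
    for t in ("card","fold_post","stick","opener","hub","drawer","bay","door"):
        r=models.recognise(n,t); print(t,[(np.round(x["point"]),round(x["p"],2)) for x in r[:3]])
print(get_state()); print(ctrl.pinch_z)
E
```

```text
pics
scene {'mtx': array([[380.11693155,   0.        , 279.26870146],
       [  0.        , 380.11693155, 204.11705732],
       [  0.        ,   0.        ,   1.        ]]), 'R': array([[ 0.06930755,  0.99750177, -0.01366314],
       [ 0.70917142, -0.05889741, -0.7025717 ],
       [-0.70162124,  0.03900401, -0.71148178]]), 't': array([ 0.05390468, -0.30433697,  1.55409808])}
card [(array([248., 225.]), 0.91), (array([150., 290.]), 0.78), (array([230., 172.]), 0.7)]
fold_post [(array([266., 246.]), 0.62), (array([270., 252.]), 0.23)]
stick []
opener [(array([326., 217.]), 0.74)]
hub [(array([343., 210.]), 0.7), (array([269., 250.]), 0.47)]
drawer [(array([268., 247.]), 0.47)]
bay [(array([268., 250.]), 0.61)]
door [(array([266., 245.]), 0.6)]
top {'mtx': array([[493.6821057 ,   0.        , 285.01723551],
       [  0.        , 493.6821057 , 201.84518822],
       [  0.        ,   0.        ,   1.        ]]), 'R': array([[ 0.01824105, -0.9997781 ,  0.01053592],
       [-0.99246884, -0.01938234, -0.12095423],
       [ 0.1211316 , -0.00825024, -0.99260217]]), 't': array([-0.09177267,  0.49
[... 443 characters left out ...]
]), 0.3)]
{'time': 0.9, 'qpos': array([-1.01745988,  0.50741947, -0.23759644,  1.50019756,  0.12570541,
        1.14891257, -0.15482879]), 'qd': array([ 0.00116638,  0.00050057,  0.00063441, -0.00015273,  0.00126781,
        0.00037708,  0.00108352]), 'tau': array([ 8.04801693e-04, -6.20342088e+01, -2.18427099e+00, -2.49957633e+01,
        1.39413620e-02,  2.29219579e-03, -1.90484121e-05]), 'tcp_pos': array([0.27065743, 0.56334309, 0.19582574]), 'eef_rot': array([8.01405383e-06, 2.22077902e-01, 9.75028925e-01, 1.93366768e-05]), 'contact_force': array([ 0.83004508, -0.14998013, -0.8576579 ]), 'wrist_torque': array([-0.01092591, -0.05549728,  0.03169911]), 'width': 0.08561225076793855}
-0.0187
```

View pics/top0.png

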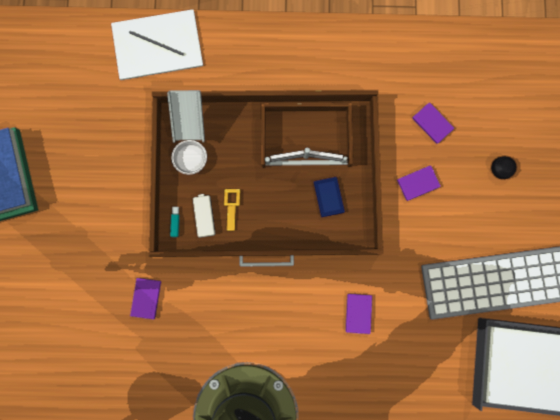

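View pics/scene0.png

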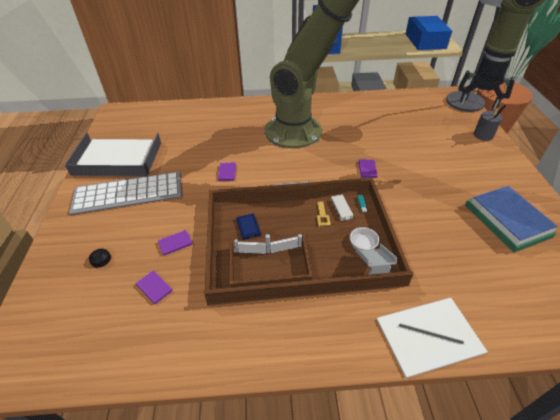

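```bash
python3 -c "
import cv2
p=cv2.imread('pics/top0.png');cv2.imwrite('pics/top0c.png',cv2.resize(p[80:270,150:410],None,fx=3,fy=3,interpolation=cv2.INTER_CUBIC))"
```

```text
(no output)
```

View pics/top0c.png

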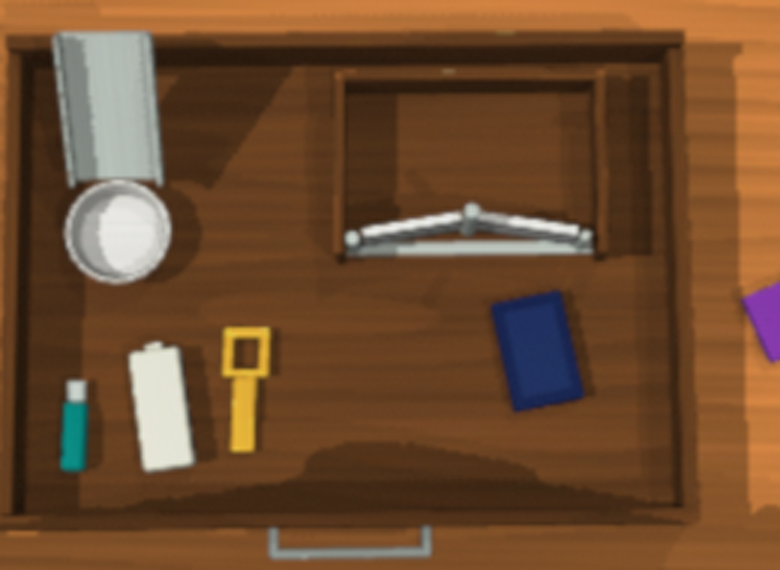

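The navy plate at top (329,197), inside the drawer, is the card: it matches both the colour and the place. The four plates at (418,183), (433,123), (146,298) and (359,313) are purple decoys outside the drawer. The stick is at (175,222), the hub at (204,216), the opener at (232,208) and the post at (307,150).

```bash
cat > h.py <<'E'
from station import ctrl, get_state, vision, ticket, models
import cv2,numpy as np
C=vision.camera_info("top")
def ray(uv,z,C=C):
    K,R,t=C["mtx"],C["R"],C["t"]; o=-R.T@t
    d=R.T@np.linalg.inv(K)@np.array([uv[0],uv[1],1.]); return o+d*(z-o[2])/d[2]
def proj(X,C=C):
    c=C["R"]@np.array(X)+C["t"]; p=C["mtx"]@c; return p[:2]/p[2]
def card(p):
    h=cv2.cvtColor(p,cv2.COLOR_BGR2HSV)
    m=cv2.inRange(h,(105,120,20),(128,255,255)); m[:90]=0;m[260:]=0;m[:,:150]=0;m[:,385:]=0
    m=cv2.morphologyEx(m,cv2.MORPH_OPEN,np.ones((3,3)))
    cs,_=cv2.findContours(m,cv2.RETR_EXTERNAL,cv2.CHAIN_APPROX_NONE)
    c=max(cs,key=cv2.contourArea)
    P=np.array([ray(q[0],.020)[:2] for q in c],np.float32)
    return cv2.minAreaRect(P*1000), cv2.contourArea(c)
E
python3 - <<'E'
from h import *
p=cv2.imread("pics/top0.png"); d=np.load("pics/top0d.npy")
print("card",card(p))
def cr(u,v): return (u/3+150,v/3+80)
for n,u,v,z in [("piv",352,238,.050),("end2",587,237,.05),("post",471,210,.08),("Lfrontwall",340,258,.048),("Rfront",600,258,.048),("Lback",340,72,.048),("Rback",600,74,.048),
  ("drFL",5,520,.05),("drFR",690,520,.05),("drBL",5,38,.058),("drBR",684,36,.058),("trackL",350,250,.008),("trackR",592,248,.008),("opener loop R",270,350,.016),("opener tail",243,450,.016)]:
    uv=cr(u,v); print(n,np.round(ray(uv,z),3), d[int(uv[1]),int(uv[0])])
for u,v in [(329,197),(329,215),(307,150),(307,149),(307,151)]:
    X=np.linalg.inv(C["mtx"])@np.array([u,v,1.])*d[v,u]; print((u,v),C["R"].T@(X-C["t"]))
E
```

```text
card (((516.6140747070312, -187.6021728515625), (86.57685852050781, 55.12991714477539), 12.745328903198242), 753.0)
piv [ 0.599 -0.038  0.05 ] 1.1690606
end2 [ 0.603 -0.225  0.05 ] 1.1711473
post [ 0.616 -0.131  0.08 ] 1.1424156
Lfrontwall [ 0.583 -0.029  0.048] 1.1986333
Rfront [ 0.587 -0.235  0.048] 1.210334
Lback [ 0.735 -0.026  0.048] 1.1887543
Rback [ 0.738 -0.235  0.048] 1.1940053
drFL [0.372 0.224 0.05 ] 1.1416157
drFR [ 0.382 -0.305  0.05 ] 1.1518668
drBL [0.754 0.242 0.058] 1.2425978
drBR [ 0.767 -0.301  0.058] 1.1855416
trackL [ 0.598 -0.036  0.008] 1.2159997
trackR [ 0.603 -0.234  0.008] 1.2146196
opener loop R [0.513 0.027 0.016] 1.2086052
opener tail [0.431 0.046 0.016] 1.1948617
(329, 197) [ 0.51533365 -0.18848002  0.02089064]
(329, 215) [ 0.47196821 -0.1891246   0.01764799]
(307, 150) [ 0.61564501 -0.13056039  0.08361175]
(307, 149) [ 0.61891726 -0.13073228  0.07970508]
(307, 151) [ 0.61487844 -0.1309518   0.07664477]
```

```bash
cat >> h.py <<'E'
O=np.array([.601,-.131]); YAW=.021
cy,sy=np.cos(YAW),np.sin(YAW); RB=np.array([[cy,-sy],[sy,cy]])
def b2w(x,y,z): return np.r_[O+RB@[x,y],z]
def w2b(p): return RB.T@(np.array(p[:2])-O)
def q(th): return np.array([0,np.cos(th/2),np.sin(th/2),0])  # tool down, tool x at world angle th
E
python3 - <<'E'
from h import *
print("post bay",w2b((.616,-.131)),"card bay",w2b((.5166,-.1876)))
ctrl.close_gripper(20)
best=None
q0=get_state()["qpos"]
for th in (np.pi/4+YAW,np.pi/4+YAW+np.pi,np.pi/4+YAW-np.pi):
    j=ctrl.ik(b2w(-.008,-.022,.2),q(th)); print(th,None if j is None else np.round(j-q0,2))
E
```

```text
post bay [ 0.01499669 -0.00031498] card bay [-0.0855699  -0.05481525]
0.8063981633974483 [ 0.92  0.02  0.76  0.03 -0.4   0.01 -0.14]
3.9479908169872413 [ 1.34 -0.03  0.06  0.03 -0.03 -0.01  2.66]
-2.335194490192345 [ 1.34 -0.03  0.06  0.03 -0.03 -0.01  2.66]
```

Run:
```python
from h import *
th=np.pi/4+YAW; Q=q(th)
ctrl.movep(b2w(-.010,-.024,.2),Q)
ctrl.movel(b2w(-.010,-.024,.062),max_speed=.12)
s=get_state(); print(s["time"],np.round(w2b(s["tcp_pos"]),4),s["tcp_pos"][2],s["contact_force"])
n=np.array([1,1])/2**.5
for a in (.17,.3,.5,.7,.9,1.1,1.25,1.4,1.47):
    P=np.array([.092*np.sin(a),.092-.092*np.cos(a)])-.017*n
    ctrl.movel(b2w(*P,.062),max_speed=.08)
    s=get_state(); print(a,round(s["time"],2),np.round(s["contact_force"],1))
p,d=vision.grab_frame("top"); cv2.imwrite("pics/top1.png",p); cv2.imwrite("pics/top1c.png",cv2.resize(p[80:270,150:410],None,fx=3,fy=3))
p,d=vision.grab_frame("scene"); cv2.imwrite("pics/sc1c.png",cv2.resize(p[160:310,180:420],None,fx=3,fy=3))
```

```text
5.7417 [-0.0095 -0.0243] 0.06277884903397193 [0.38946466 0.02591524 0.47466597]
0.17 6.12 [-0.2 -0.7 -0.6]
0.3 6.42 [-0.1 -0.1  0.6]
0.5 6.81 [ 0.  -1.2 -0.1]
0.7 7.19 [-0.4 -0.4  0.7]
0.9 7.58 [-0.3  0.1  0.1]
1.1 7.96 [ 0.6 -0.5 -0. ]
1.25 8.28 [-1.3 -0.3 -0.2]
1.4 8.61 [-0.9  0.2  0.9]
1.47 8.86 [-0.1  0.4  0.7]
```

View pics/top1c.png

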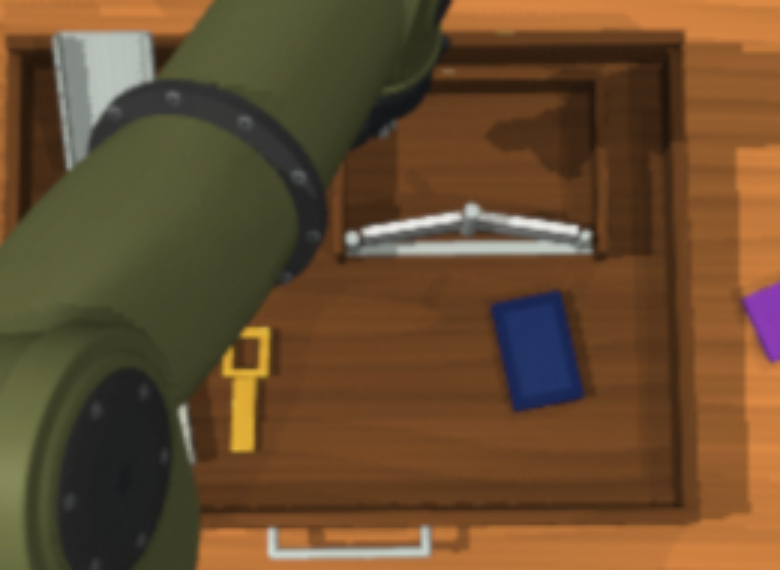

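View pics/sc1c.png

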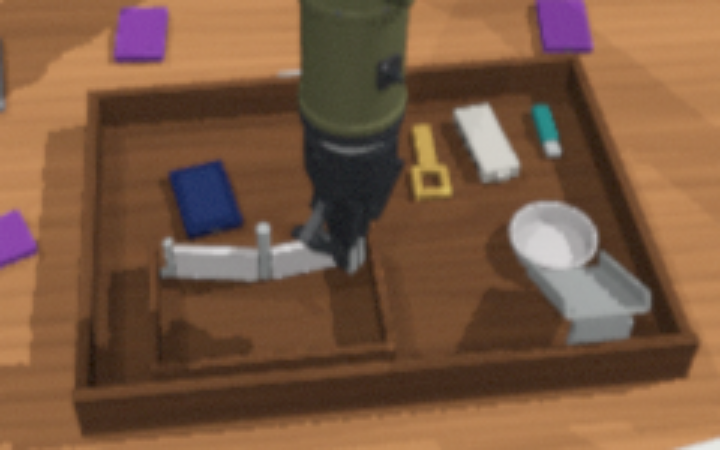

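The arm went past the post without moving it: the post is still at top (307,150). I'll check where the fingertips really were.

```bash
python3 - <<'E'
from h import *
S=vision.camera_info("scene")
s=get_state(); t=s["tcp_pos"]; print(t,w2b(t),s["width"])
for X in (t,b2w(0,.092,.05),b2w(.015,0,.08)): 
    a=proj(X,S); print((a-[180,160])*3, a, proj(X))
E
python3 - <<'E'
import cv2
E
python3 - <<'E'
from h import *
p,d=vision.grab_frame("scene"); np.save("pics/sc1d.npy",d)
cv2.imwrite("pics/sc1d.png",cv2.resize(p[200:275,225:335],None,fx=7,fy=7,interpolation=cv2.INTER_CUBIC))
K=vision.camera_info("scene")
for u,v in [(296,247),(296,249),(293,240),(268,235),(268,238)]:
    X=np.linalg.inv(K["mtx"])@np.array([u,v,1.])*d[v,u]; print((u,v),K["R"].T@(X-K["t"]))
p,d=vision.grab_frame("wrist"); cv2.imwrite("pics/wr1.png",p)
E
```

```text
[ 0.67894141 -0.05877171  0.06199501] [0.07944091 0.07057571] -4.049132103653625e-05
[343.67998073 283.89235288] [294.55999358 254.63078429] [276.59508016 125.29363125]
[355.84735712 223.51683617] [298.61578571 234.50561206] [267.63269458 159.24085237]
[260.30637848 222.72998421] [266.76879283 234.24332807] [306.9704455  150.20302734]
(296, 247) [ 0.69199258 -0.05704106  0.11162165]
(296, 249) [ 0.6917216  -0.05685849  0.10286095]
(293, 240) [ 0.69766645 -0.06583985  0.14801565]
(268, 235) [ 0.61772113 -0.1273848   0.07845921]
(268, 238) [ 0.62618368 -0.127894    0.07563883]
```

View pics/sc1d.png

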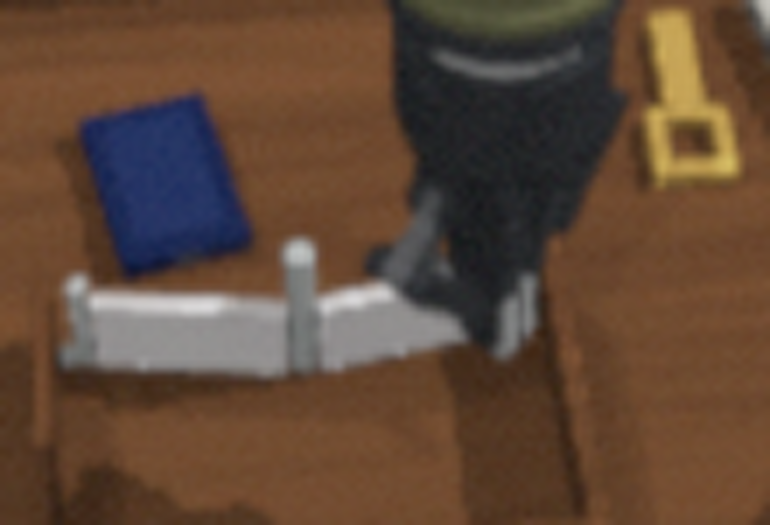

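View pics/wr1.png

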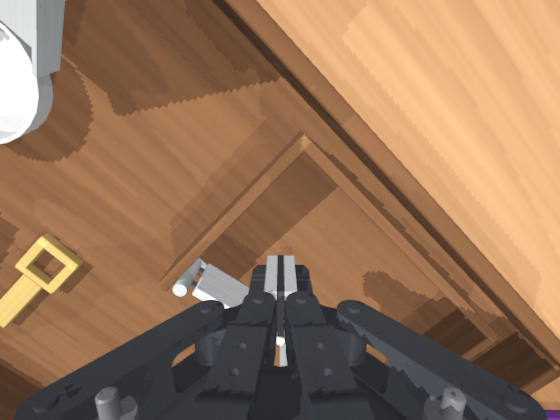

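Run:
```python
from h import *
d=np.load("pics/sc1d.npy");K=vision.camera_info("scene")
for v in range(242,260):
  for u in (294,297,300):
    X=np.linalg.inv(K["mtx"])@np.array([u,v,1.])*d[v,u]; print((u,v),np.round(K["R"].T@(X-K["t"]),3),end=' ')
  print()
```

```text
(294, 242) [ 0.707 -0.064  0.151] (297, 242) [ 0.699 -0.056  0.14 ] (300, 242) [ 0.688 -0.047  0.126] 
(294, 243) [ 0.706 -0.064  0.146] (297, 243) [ 0.697 -0.055  0.134] (300, 243) [ 0.687 -0.046  0.121] 
(294, 244) [ 0.709 -0.064  0.146] (297, 244) [ 0.693 -0.055  0.126] (300, 244) [ 0.687 -0.046  0.116] 
(294, 245) [ 0.697 -0.063  0.126] (297, 245) [ 0.692 -0.055  0.12 ] (300, 245) [ 0.688 -0.046  0.114] 
(294, 246) [ 0.696 -0.063  0.121] (297, 246) [ 0.693 -0.055  0.117] (300, 246) [ 0.685 -0.046  0.106] 
(294, 247) [ 0.694 -0.062  0.114] (297, 247) [ 0.692 -0.054  0.111] (300, 247) [ 0.685 -0.046  0.101] 
(294, 248) [ 0.696 -0.063  0.112] (297, 248) [ 0.692 -0.054  0.108] (300, 248) [ 0.614 -0.035  0.005] 
(294, 249) [ 0.696 -0.063  0.109] (297, 249) [ 0.695 -0.055  0.106] (300, 249) [ 0.616 -0.036  0.004] 
(294, 250) [ 0.62  -0.054  0.006] (297, 250) [ 0.694 -0.054  0.101] (300, 250) [ 0.622 -0.036  0.006] 
(294, 251) [ 0.621 -0.054  0.003] (297, 251) [ 0.624 -0.045  0.005] (300, 251) [ 0.626 -0.037  0.007] 
(294, 252) [ 0.625 -0.054  0.003] (297, 252) [ 0.626 -0.046  0.004] (300, 252) [ 0.629 -0.037  0.006] 
(294, 253) [ 0.63  -0.055  0.005] (297, 253) [ 0.634 -0.046  0.009] (300, 253) [ 0.633 -0.038  0.007] 
(294, 254) [ 0.633 -0.055  0.004] (297, 254) [ 0.634 -0.046  0.004] (300, 254) [ 0.635 -0.038  0.004] 
(294, 255) [ 0.639 -0.056  0.007] (297, 255) [ 0.637 -0.047  0.004] (300, 255) [ 0.641 -0.038  0.008] 
(294, 256) [ 0.643 -0.056  0.008] (297, 256) [ 0.639 -0.047  0.001] (300, 256) [ 0.642 -0.038  0.005] 
(294, 257) [ 0.645 -0.056  0.006] (297, 257) [ 0.645 -0.048  0.005] (300, 257) [ 0.647 -0.039  0.007] 
(294, 258) [ 0.648 -0.057  0.006] (297, 258) [ 0.646 -0.048  0.002] (300, 258) [ 0.65  -0.039  0.006] 
(294, 259) [ 0.651 -0.057  0.005] (297, 259) [ 0.652 -0.048  0.004] (300, 259) [ 0.651 -0.039  0.003]
```

Run:
```python
from h import *
from scipy.spatial.transform import Rotation as Ro
s=get_state(); t=s["tcp_pos"]; w=s["eef_rot"]; R=Ro.from_quat([w[1],w[2],w[3],w[0]]).as_matrix()
p,d=vision.grab_frame("wrist"); c=vision.camera_info("wrist"); print(c)
H=c["hand_eye"]
def f(u,v):
    X=np.linalg.inv(c["mtx"])@np.array([u,v,1.])*d[v,u]; T=H[:3,:3]@X+H[:3,3]; return np.round(T,3),np.round(R@T+t,3)
for uv in [(270,258),(292,258),(270,275),(292,275),(255,270),(305,270),(304,136),(400,350),(180,290),(280,341),(50,240),(230,220),(400,100),(480,100),(276,362)]: print(uv,*f(*uv))
print(s["tau"],s["contact_force"], t, w)
```

```text
{'mtx': array([[300.54177223,   0.        , 280.2285322 ],
       [  0.        , 300.54177223, 213.19736533],
       [  0.        ,   0.        ,   1.        ]]), 'hand_eye': array([[-3.75354103e-04, -9.54243058e-01, -2.99031846e-01,
         7.71701674e-02],
       [ 9.99999889e-01, -4.42853929e-04,  1.57963865e-04,
         6.87845664e-04],
       [-2.83163349e-04, -2.99031754e-01,  9.54243119e-01,
        -1.77736998e-01],
       [ 0.00000000e+00,  0.00000000e+00,  0.00000000e+00,
         1.00000000e+00]])}
(270, 258) [ 0.012 -0.004 -0.042] [ 0.684 -0.048  0.104]
(292, 258) [ 0.011  0.007 -0.042] [ 0.691 -0.055  0.104]
(270, 275) [ 0.012 -0.004 -0.061] [ 0.685 -0.047  0.123]
(292, 275) [ 0.012  0.006 -0.06 ] [ 0.691 -0.054  0.122]
(255, 270) [ 0.008 -0.011 -0.048] [ 0.676 -0.045  0.11 ]
(305, 270) [ 0.008  0.013 -0.048] [ 0.694 -0.062  0.11 ]
(304, 136) [0.067 0.015 0.014] [ 0.737 -0.021  0.048]
(400, 350) [ 0.013  0.036 -0.106] [ 0.714 -0.075  0.168]
(180, 290) [-0.039 -0.071  0.01 ] [ 0.601 -0.038  0.052]
(280, 341) [-0.085  0.001  0.012] [ 0.621 -0.121  0.05 ]
(50, 240) [-0.017 -0.187  0.049] [0.533 0.058 0.013]
(230, 220) [ 0.012 -0.033  0.014] [ 0.664 -0.027  0.048]
(400, 100) [0.091 0.09  0.062] [ 0.807 -0.056 -0.   ]
(480, 100) [0.091 0.151 0.063] [ 0.851 -0.098 -0.001]
(276, 362) [-0.145 -0.003  0.055] [ 0.576 -0.161  0.007]
[-1.78395035e-01 -7.08231068e+01  9.53300714e+00 -2.12114954e+01
  3.80465717e-03  5.07091041e-03  1.58854882e-04] [-0.54678362 -0.38790216 -0.10722205] [ 0.67898954 -0.05895431  0.06204803] [ 1.18004228e-04  9.19873591e-01  3.92214943e-01 -1.45169478e-05]
```

Both cameras agree that the real fingertips are about 40 mm behind the reported TCP along the tool: the tips are at z≈0.10 while the TCP reads 0.062. So the fingers passed over the post. I'll measure that offset exactly and correct for it.

Run:
```python
from h import *
c=vision.camera_info("wrist"); H=c["hand_eye"]
p,d=vision.grab_frame("wrist")
for u in (270,275,290):
  for v in range(250,262):
    X=np.linalg.inv(c["mtx"])@np.array([u,v,1.])*d[v,u]; print((u,v),np.round(H[:3,:3]@X+H[:3,3],4))
n=np.array([1,1])/2**.5
# lift, go back, lower above the panel in front of the post
s=get_state()
ctrl.movel(b2w(*w2b(s["tcp_pos"]),.09),max_speed=.15)
ctrl.movel(b2w(-.010,-.024,.09),max_speed=.2)
ctrl.movel(b2w(-.010,-.024,.024),max_speed=.08)
print(get_state()["contact_force"],get_state()["time"])
p,d=vision.grab_frame("scene"); cv2.imwrite("pics/sc2.png",cv2.resize(p[200:275,225:335],None,fx=7,fy=7,interpolation=cv2.INTER_CUBIC))
```

```text
(270, 250) [-0.028  -0.0079  0.0543]
(270, 251) [-0.0288 -0.0079  0.0541]
(270, 252) [-0.0299 -0.0079  0.0544]
(270, 253) [-0.0309 -0.0079  0.0546]
(270, 254) [-0.0317 -0.0079  0.0545]
(270, 255) [ 0.011  -0.0045 -0.0378]
(270, 256) [ 0.0116 -0.0044 -0.0402]
(270, 257) [ 0.0122 -0.0043 -0.0427]
(270, 258) [ 0.0116 -0.0044 -0.0427]
(270, 259) [ 0.0122 -0.0043 -0.0448]
(270, 260) [ 0.0121 -0.0042 -0.0458]
(270, 261) [ 0.0116 -0.0043 -0.0458]
(275, 250) [-0.0276 -0.0037  0.0534]
(275, 251) [-0.0292 -0.0037  0.0548]
(275, 252) [-0.0295 -0.0037  0.0535]
(275, 253) [ 0.0772  0.0007 -0.1777]
(275, 254) [-0.0318 -0.0037  0.0546]
(275, 255) [ 0.0113 -0.002  -0.0385]
(275, 256) [ 0.0118 -0.0019 -0.0407]
(275, 257) [ 0.012  -0.0019 -0.0422]
(275, 258) [ 0.0116 -0.0019 -0.0425]
(275, 259) [ 0.0107 -0.0019 -0.0418]
(275, 260) [ 0.0112 -0.0019 -0.0439]
(275, 261) [ 0.0114 -0.0018 -0.0454]
(290, 250) [-0.0284  0.009   0.0551]
(290, 251) [-0.0284  0.0089  0.0532]
(290, 252) [-0.0299  0.009   0.0544]
(290, 253) [-0.0301  0.0089  0.053 ]
(290, 254) [-0.0317  0.009   0.0543]
(290, 255) [ 0.0112  0.0057 -0.0383]
(290, 256) [ 0.0114  0.0056 -0.04  ]
(290, 257) [ 0.0116  0.0056 -0.0414]
(290, 258) [ 0.0111  0.0056 -0.0416]
(290, 259) [ 0.012   0.0055 -0.0445]
(290, 260) [ 0.0116  0.0055 -0.0448]
(290, 261) [ 0.0115  0.0054 -0.0457]
[ 0.32116919 -0.63450498  0.62356217] 11.2667
```

View pics/sc2.png

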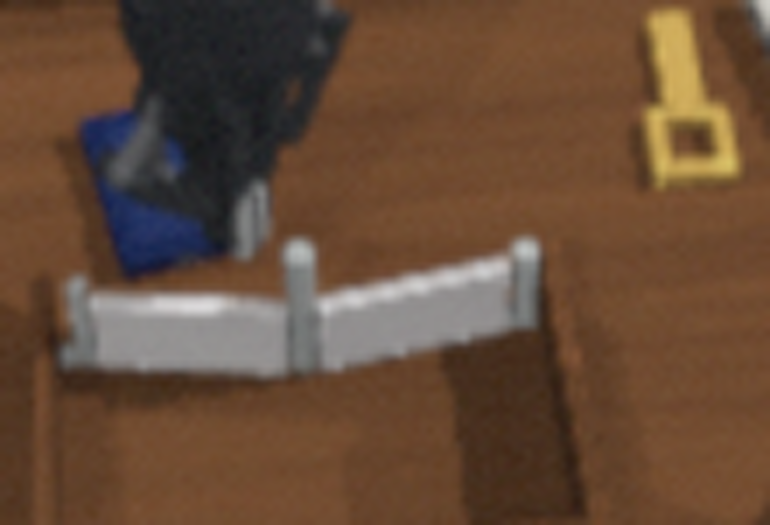

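The tips are 38 mm behind the reported TCP. They now stand in front of the post at the right height, so I'll push.

```bash
echo 'TZ=.038 # real tip z = tcp z + TZ' >>h.py
python3 - <<'E'
from h import *
n=np.array([1,1])/2**.5
for a in (.17,.3,.5,.7,.9,1.1,1.25,1.4,1.48):
    P=np.array([.092*np.sin(a),.092-.092*np.cos(a)])-.017*n
    ctrl.movel(b2w(*P,.060-TZ),max_speed=.08)
    s=get_state(); print(a,round(s["time"],2),np.round(s["contact_force"],1))
    if np.linalg.norm(s["contact_force"])>15: break
p,d=vision.grab_frame("scene"); cv2.imwrite("pics/sc3.png",cv2.resize(p[190:290,215:335],None,fx=6,fy=6,interpolation=cv2.INTER_CUBIC))
E
```

```text
0.17 11.71 [-0.3 -0.6  0.3]
0.3 12.01 [ 0.1  0.1 -0.5]
0.5 12.39 [-0.5  0.4  0.4]
0.7 12.78 [-0.3  0.2 -0.6]
0.9 13.16 [ 0.1 -0.7  0.2]
1.1 13.54 [0.2 0.8 0.4]
1.25 13.87 [0.5 0.  0.1]
1.4 14.19 [-0.3  0.8 -0.4]
1.48 14.44 [-0.6  0.5  0.1]
```

View pics/sc3.png

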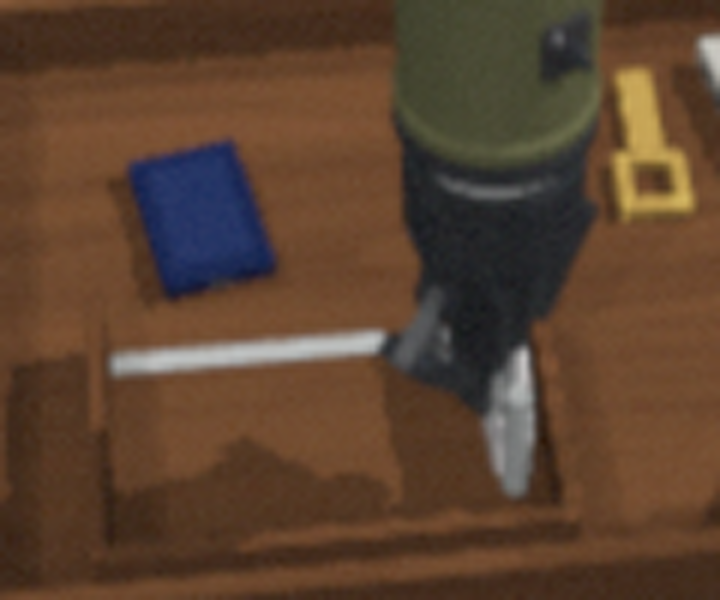

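The door is folded back along the left wall and the card hasn't moved. Next I back off, rise above the card, open the gripper and measure both again.

Run:
```python
from h import *
t=get_state()["tcp_pos"]; b=w2b(t)
ctrl.movel(b2w(b[0]-.012,b[1]-.03,t[2]),max_speed=.1)
ctrl.movel(b2w(b[0]-.012,b[1]-.03,.12),max_speed=.2)
th=np.deg2rad(12.7)
ctrl.movep([.5166,-.1876,.10],q(th))
ctrl.ungrasp()
p,d=vision.grab_frame("top"); cv2.imwrite("pics/top4.png",cv2.resize(p[80:270,150:410],None,fx=3,fy=3))
s=get_state();p,d=vision.grab_frame("wrist"); cv2.imwrite("pics/wr4.png",p); np.save("pics/wr4d.npy",d)
print(s["time"],s["tcp_pos"],s["eef_rot"],s["width"])
```

```text
17.1917 [ 0.51659373 -0.1876044   0.10003181] [-1.08299564e-05  9.93868279e-01  1.10570532e-01  2.27793105e-05] 0.08559120501129383
```

View pics/wr4.png

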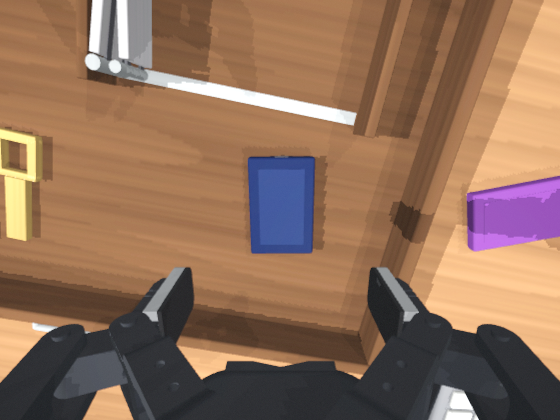

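View pics/top4.png

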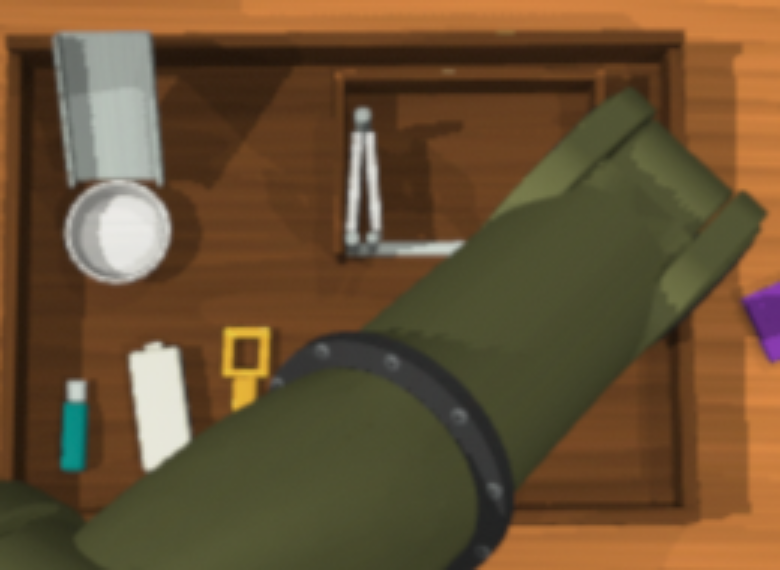

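Run:
```python
from h import *
from scipy.spatial.transform import Rotation as Ro
P=ray((363/3+150,117/3+80),.080); b=w2b(P); print("post",b,"q",np.arctan2(b[0],.092-b[1]))
t=np.array([0.51659373,-0.1876044,0.10003181]);w=[-1.08299564e-05,9.93868279e-01,1.10570532e-01,2.27793105e-05]
R=Ro.from_quat([w[1],w[2],w[3],w[0]]).as_matrix()
c=vision.camera_info("wrist");H=c["hand_eye"];p=cv2.imread("pics/wr4.png");d=np.load("pics/wr4d.npy")
Rc=R@H[:3,:3]; oc=R@H[:3,3]+t
def wr(uv,z):
    r=Rc@np.linalg.inv(c["mtx"])@np.array([uv[0],uv[1],1.]); return oc+r*(z-oc[2])/r[2]
Q=[wr(u,.020) for u in [(249,157),(314,156.5),(312.5,253),(252,253)]]  # approx top outline
print(np.round(Q,4), np.mean(Q,0))
m=cv2.inRange(cv2.cvtColor(p,cv2.COLOR_BGR2HSV),(105,120,20),(124,255,255)); m[:,400:]=0;m[:130]=0;m[265:]=0
cs,_=cv2.findContours(m,0,1);k=max(cs,key=cv2.contourArea)
print(cv2.minAreaRect(k),cv2.minAreaRect(np.array([wr(q[0],.02)[:2]*1000 for q in k],np.float32)))
def f(u,v):
    X=np.linalg.inv(c["mtx"])@np.array([u,v,1.])*d[v,u]; return np.round(H[:3,:3]@X+H[:3,3],4)
for uv in [(185,271),(180,272),(188,275),(183,280),(374,271),(380,272),(377,280),(190,300),(170,300)]: print(uv,f(*uv))
```

```text
post [0.08946419 0.08353233] q 1.4764287344282918
[[ 0.5564 -0.1517  0.02  ]
 [ 0.5689 -0.2054  0.02  ]
 [ 0.4819 -0.2266  0.02  ]
 [ 0.4695 -0.1713  0.02  ]] [ 0.51915573 -0.18875197  0.02      ]
((280.5, 204.5), (95.0, 65.0), 90.0) ((519.3778076171875, -187.8753204345703), (88.36178588867188, 56.18040466308594), 12.981779098510742)
(185, 271) [ 0.0116 -0.0431 -0.0553]
(180, 272) [ 0.0124 -0.0445 -0.0577]
(188, 275) [ 0.0088 -0.0424 -0.054 ]
(183, 280) [ 0.0098 -0.0426 -0.0602]
(374, 271) [ 0.0112  0.043  -0.0546]
(380, 272) [ 0.0118  0.045  -0.0567]
(377, 280) [ 0.0094  0.043  -0.0595]
(190, 300) [-0.0039 -0.0424 -0.0548]
(170, 300) [ 0.0102 -0.0427 -0.0762]
```

The door is at about 1.48 rad. The card's centre is (0.518,-0.188) with a yaw of 12.9°, and the gripper is aligned with it. I'll lower over it, grip lightly at floor level and slide.

Run:
```python
from h import *
th=np.deg2rad(12.9)
ctrl.movel([.518,-.1882,.0],q(th),max_speed=.15)
ctrl.movel([.518,-.1882,-.033],max_speed=.06)
s=get_state(); print(s["time"],s["tcp_pos"],np.round(s["contact_force"],1))
ctrl.close_gripper(20)
s=get_state(); print(s["time"],s["width"],s["tcp_pos"],np.round(s["contact_force"],1))
p,d=vision.grab_frame("wrist"); cv2.imwrite("pics/wr5.png",p)
p,d=vision.grab_frame("scene"); cv2.imwrite("pics/sc5.png",cv2.resize(p[170:290,205:335],None,fx=5,fy=5,interpolation=cv2.INTER_CUBIC))
```

```text
18.7583 [ 0.5179264  -0.1883749  -0.03310677] [-0.4 -1.  -0.1]
19.1333 0.05763428367752649 [ 0.51885712 -0.18872007 -0.03187058] [-0.8 -0.1  7.1]
```

View pics/wr5.png

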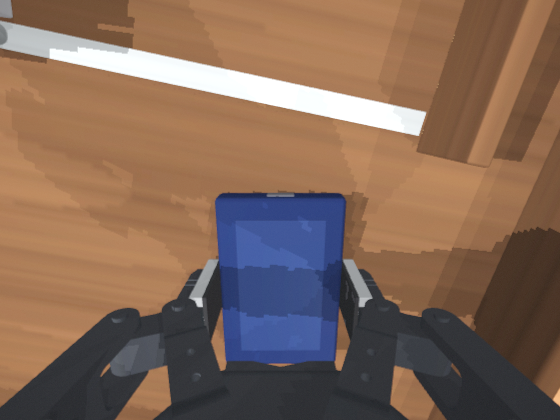

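View pics/sc5.png

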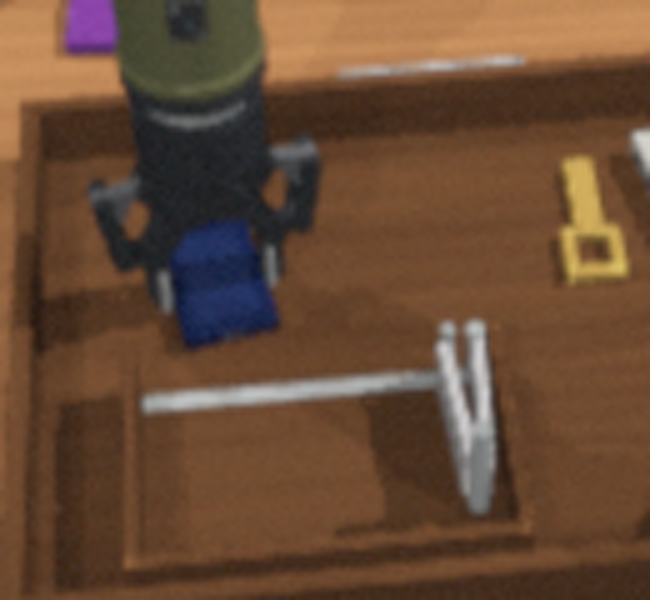

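The card is gripped at 57.6 mm with 7 N upward on the tool, and it is still on the floor. Now I'll straighten it and slide it in.

Run:
```python
from h import *
z=-.033
def go(x,y,Q=None,v=.08):
    ctrl.movel(b2w(x,y,z),Q,max_speed=v) if Q is not None else ctrl.movel(b2w(x,y,z),max_speed=v)
    s=get_state(); print(round(s["time"],2),np.round(w2b(s["tcp_pos"]),4),round(s["tcp_pos"][2],4),np.round(s["contact_force"],1),round(s["width"],4))
    return np.linalg.norm(s["contact_force"])<25
ok=go(-.085,-.017,q(YAW),.05)
for x in (-.05,-.01,.03,.065):
    if not ok: break
    ok=go(x,-.017)
p,d=vision.grab_frame("wrist"); cv2.imwrite("pics/wr6.png",p)
p,d=vision.grab_frame("scene"); cv2.imwrite("pics/sc6.png",cv2.resize(p[170:290,205:335],None,fx=5,fy=5,interpolation=cv2.INTER_CUBIC))
```

```text
20.15 [-0.0839 -0.0188] -0.0318 [-1.1 -2.3  5.7] 0.0571
20.74 [-0.0522 -0.0177] -0.0319 [-9.3 -0.9 15.6] 0.0573
21.39 [-0.012  -0.0177] -0.0318 [-7.4  0.1 13.3] 0.057
22.04 [ 0.0283 -0.0177] -0.0318 [-7.9 -0.1 11.4] 0.0574
22.63 [ 0.0637 -0.0177] -0.0318 [-5.5 -1.3 11.2] 0.0575
```

View pics/wr6.png

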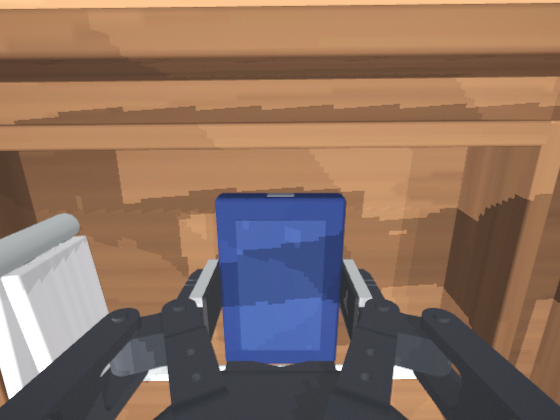

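View pics/sc6.png

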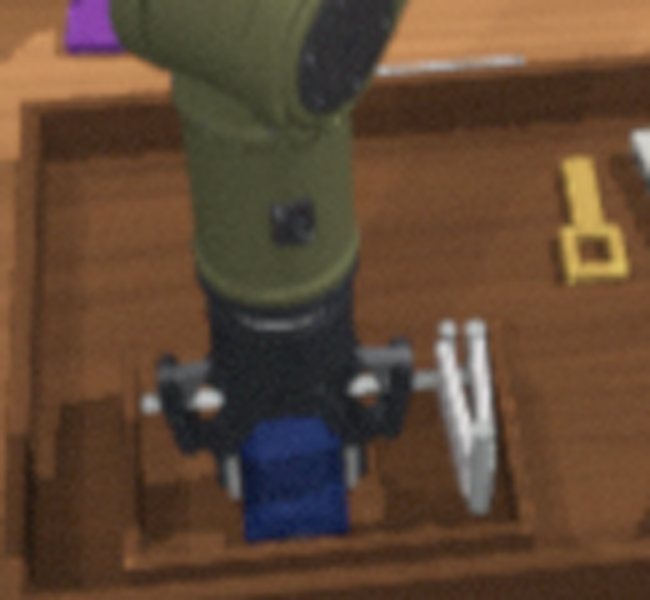

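Run:
```python
from h import *
from scipy.spatial.transform import Rotation as Ro
def wr(uv,z):
    s=get_state();t=s["tcp_pos"];w=s["eef_rot"];R=Ro.from_quat([w[1],w[2],w[3],w[0]]).as_matrix()
    c=vision.camera_info("wrist");H=c["hand_eye"];Rc=R@H[:3,:3]; oc=R@H[:3,3]+t
    r=Rc@np.linalg.inv(c["mtx"])@np.array([uv[0],uv[1],1.]); return w2b(oc+r*(z-oc[2])/r[2])
for uv,z in [((280,194),.02),((226,362),.02),((336,362),.02),((160,373),.008),((400,373),.008),((280,149),.008)]: print(uv,wr(uv,z))
```

```text
(280, 194) [ 0.11052631 -0.01766029]
(226, 362) [0.02081415 0.01056946]
(336, 362) [ 0.02070419 -0.04662369]
(160, 373) [0.00149903 0.05180474]
(400, 373) [ 0.0012292 -0.0867691]
(280, 149) [ 0.12841162 -0.01768783]
```

The card's rear edge is about 20 mm past the track and its front edge about 18 mm from the back wall. I can release it, lift straight up and check.

Run:
```python
from h import *
ctrl.ungrasp()
s=get_state(); print(s["width"],s["contact_force"])
t=s["tcp_pos"]
ctrl.movel([t[0],t[1],.09],max_speed=.1)
s=get_state();print(s["contact_force"])
p,d=vision.grab_frame("wrist"); cv2.imwrite("pics/wr7.png",p)
ctrl.movel([.45,.05,.20],max_speed=.3)
ctrl.movep([.35,.40,.25],q(np.pi/2))
p,d=vision.grab_frame("top"); cv2.imwrite("pics/top7.png",cv2.resize(p[80:270,150:410],None,fx=3,fy=3))
r,a=card(p); print("card",r,a,w2b(np.array(r[0])/1000)); print(get_state()["time"])
```

```text
0.08563666750258954 [0.62810402 0.18298869 0.08329061]
[-0.75395281  0.10394401  0.51520282]
card ((663.35009765625, -147.0450897216797), (85.75849151611328, 51.77272033691406), 0.8067370653152466) 713.5 [ 0.06199943 -0.01735081]
27.1833
```

View pics/top7.png

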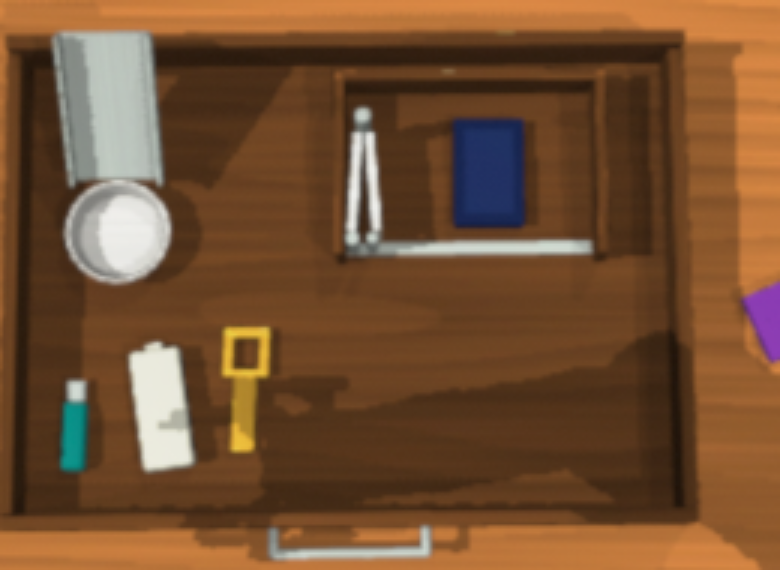

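View pics/wr7.png

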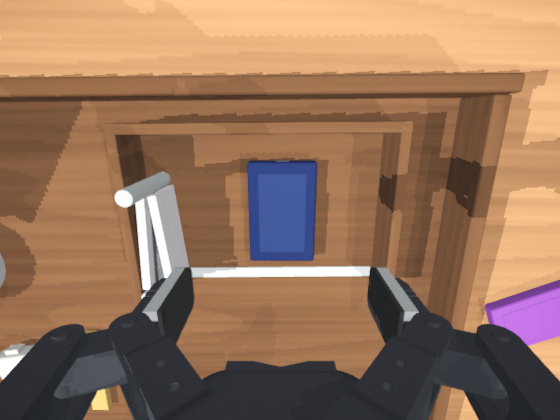

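The card lies flat and square inside the bay, the door is folded back, the bystanders are where they were, and the arm is clear.

```bash
python3 -c "
from station import ticket
print(ticket.close_job())"
```

```text
the job is handed in; nothing more can be done
None
```

The job is done and handed in. The door is folded back against the left wall and the card drive lies flat and wholly inside the bay. The hand-in gives no verdict, so this rests on my own checks.

- **What I did:** I pushed the fold post round its arc with closed fingers. Then I gripped the card lightly at floor level, squared it up, slid it through the opening without lifting it, released it and moved the arm clear.
- **Failed first pass:** my first push missed. Two cameras showed the real fingertips about 38 mm behind the reported TCP, so they passed over the post without touching anything. I corrected for that offset in all later moves.
- **Door:** measured at about 1.48 rad before the slide. It looks unchanged in the last top picture.
- **Card:** its centre is at bay (0.062 to 0.066, -0.017) m and it is within about 1° of square. The rear edge is about 17 to 20 mm past the track. The top and wrist cameras differ by about 4 mm here.
- **Bystanders:** the stick, the opener and the hub look unmoved in the top pictures. I compared them only by eye.
- **Forces and time:** the forces I read after each step stayed below 20 N. About 27 s of the 45 s had been used at the last check.

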